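# Reload the sprung cup dispenser

## Task

Reload the spring-loaded cup dispenser with the two small washed cups from the drying mat: put each cup, mouth down, over the cup already in there and push the pile down until the new cup's rim snaps in under the catches and stays. When you are done both cups must be held down in the dispenser; leave the large cup and the milk pitcher standing where they are.

Things in the scene. Friction and masses are not known exactly. Their poses are not given: they have to be found in the camera images.
- dispenser: Cup dispenser, fixed: round dark steel base 148 mm across, 18 mm high; cage of six upright steel rods; round-bar top ring, 87 mm clear inside, its top 142 mm above the counter; three black catch boxes outside the ring (to 74 mm from the axis, 145 mm high). In the cage a platform rides on a coil spring. Origin: centre of the underside; z up along the cage's axis.
- dispenser_catch (a point): Point on the dispenser's axis just under the catches, 114 mm above the counter. The mouth plane (origin) of the topmost held cup ends 2 to 7 mm below this point. To seat a cup, press its origin to 12 to 15 mm below this point (never over 17), then let go. A cup merely set on the pile stays about 20 mm above it.
- catch0 (a joint): One of three sprung metal catches, 120 degrees apart below the top ring, sticking in to 35.5 mm from the axis; 0 = sprung in, grows (m) as it is pushed outwards. Its upper face is a ramp from 131 down to 118 mm above the counter: a cup's lip pressed down on it pushes it out about 5 mm, then it springs back over the lip and keeps it from rising.
- platform (a joint): Sinking of the sprung platform, m: 0 = upper stop, as with the one cup in it at the start; 0.066 = lower stop. Each further held cup adds 0.024: about 0.023 with two cups, 0.047 with three. Spring force about 5 N at 0, plus 130 N per m. Pressing a cup in past the catches takes about 8 to 18 N in all.
- cup_in: Small brown cup already in the dispenser, mouth down on the platform, its foot sticking out at the top; same shape as cup_a. New cups go over it. Origin: centre of its mouth.
- cup_a: Small brown footed cup, no handle, mouth down on the mat, 66 mm high. Origin: centre of its mouth (underside here); z up to its foot. Rim lip 80 mm across, 6 mm thick; bowl narrows upwards from 72 to 55 mm; on top a straight round foot 44 mm across, from 46 to 66 mm above the mouth: grip there. Put over an equal cup it stands 24 mm higher than that one. 0.1 to 0.2 kg.
- cup_b: Second small brown cup to be loaded, standing on the mat; same shape, origin and weight as cup_a.
- cup_large: Large cup of the same form, 89 mm high, rim 108 mm across, foot 59 mm: too big for the dispenser. It stays on the mat. Origin: centre of its mouth (underside); z up.
- drying_mat: Black ribbed rubber mat fixed on the counter, 130 x 330 mm (long side along its y), 5 mm thick. cup_a, cup_b and cup_large stand on it in a row, centres about 100 mm apart, in any order. Origin: centre of its underside.
- milk_pitcher: Steel milk pitcher, 92 x 127 x 111 mm, loose, standing behind the work; a bystander. Origin: centre of its underside.

How it is judged:
At the end, for the whole second after the job is handed in: Both new cups and the old one stand mouth down in the dispenser (tilt < 0.15 rad, < 12 mm off axis), mouth planes < 114 mm above its underside, i.e. under the catches; platform down > 42 mm; cups at rest. Large cup and pitcher upright, moved < 30 mm (z of each of cup_a, cup_b in the frame of dispenser below 0.114 m and horizontal distance between each of cup_a, cup_b, cup_in and dispenser below 0.012 m and angle between each of cup_a, cup_b, cup_in, cup_large, milk_pitcher's own z axis and vertical below 0.15 rad and value of joint platform above 0.042 m and linear speed of each of cup_a, cup_b below 0.02 m/s and distance of each of cup_large, milk_pitcher from where it was at the start of the episode below 0.03 m); the robot touches nothing.
It fails at once if the large cup is tipped over (angle between cup_large's own z axis and vertical above 0.6 rad).
It fails at once if the milk pitcher is tipped over (angle between milk_pitcher's own z axis and vertical above 0.6 rad).
It also fails if it takes over 51 s, if anything falls off the work surface, if the arm or the gripper's body presses on something with over 40 N, if the wrist force passes 120 N, or if a joint passes its speed limit or range.

## Robot

A 6-joint arm with a two-finger parallel gripper is mounted at the origin on a cart in front of the work surface, level with it; the furniture and walls round the work are solid. World frame = base frame: x ahead of the robot, y to its left, z up, the work surface at z = 0. Lengths are in m, angles in rad, forces in N, time in s.
With the tool pointing down it reaches from about 0.225 to 0.875 m from the base axis. Payload 3.4 kg.
Tool frame: the origin (TCP) lies at the very end of the fingers, on their centre line; the grasp point (between the pads) lies behind it (manip.grasp_offset is the z of the grasp point in the tool frame, in m); z points along the fingers, y is the line along which they close (so a half turn about z gives the same grasp; the last joint's range is limited). The gripper opens to 85 mm and grips with 20 to 120 N. Pads are 22 mm wide; open, the fingers measure 114 mm over their backs; the gripper's body (76 mm by 85 mm) begins 54 mm behind the grasp point. The pads swing forward as they close: fully open they stand 13 mm farther back than shut.
Start: joints at [-1.426, 0.276, 1.505, -0, 1.361, -0.121], TCP at [0.151, -0.555, 0.231] pointing down, gripper open.
Joint ranges: [-2.89, 2.89], [-0.75, 2.08], [0.22, 2.7], [-1.18, 4.32], [0.11, 2.71], [-2.7, 2.7]. Speed limits (rad/s): [2.57, 2.57, 3.14, 3.14, 3.14, 3.14].

## Interface

Orientations are given as a unit quaternion [w, x, y, z].
In Python, from rig import manip gives the robot as it stands.
- The arm moves only by the shell command python3 -m pendant 'ROWS' [FORCE]. ROWS is JSON, a list of rows, each an object of numbers: "dx", "dy", "dz": the shift along the tool's x, y, z in m; "rx", "ry", "rz": the turn, a rotation vector about the tool's x, y, z in degrees; "hand": the finger opening in m, from 0 to 0.0854. In form: [{"dx": .., "dy": .., "dz": .., "rx": .., "ry": .., "rz": .., "hand": ..}, ...]. A call has 1 to 12 rows; each row shifts and turns the commanded pose from where the row before left it, along the tool's axes as they then stand; what a row does not reach is not made up. A row lasts 1/12 s, in which the tool goes at most 41.7 mm and 7.16 degrees, less where a joint would pass 70% of its speed; a pose out of reach is approached as far as the arm can. A call is refused whole if a number of a shift passes 0.0417 or a number of a turn 7.16, either way. A call with a gripper value outside its range is refused whole. The fingers move at their own pace and stop on an object; FORCE is the grip in N (left out, the last holds). Time passes only in rows, so rows that do not move let the fingers close. It gives the time, the measured TCP pose, the force, the opening and the grip force at its end, in the units of the state.
- manip.get_state(): the state, without advancing time (a new reading comes with each control period).
- manip.get_image(name): name is "scene" or "top"; returns a dict with "frame" (480x640x3 uint8, red, green, blue), "fx", "fy", "cx", "cy" (pixels), "position" and "attitude" of the camera in the world. Camera axes: x right, y up, looking along -z (the intrinsics and any distortion apply to the point x, -y, -z); pixel columns grow to the right and rows downward; lengths in m; the calibration is good to about 2 mm. A picture is of the moment at which its call begins. There is no depth.
- manip.sign_off(): hands the job in; it is judged then, once.
The state is a dict: "clock": time; "qpos": joint angles; "qd": joint speeds; "effort": joint torques, N m; "position": TCP position; "ee_rot": TCP orientation; "contact_force": force on the tool from outside, world axes, zero at the start; "moment": the same for the moment, N m; "width": finger opening in m; "gripper_force": force on a finger pad.
Only numpy, scipy, OpenCV 4.12 (cv2) and the standard library are available. Lean on these libraries where they do the work, as an engineer would, in place of code of your own. Each camera call takes 0.05 s, during which the arm holds its last target. There are 200 camera calls.

## Working session

There is one attempt and no reset: what is moved stays moved. The work goes in short steps, Python scripts to look and compute and a shell command to move; the robot and the scene stay as the last step left them, time stands still between calls to the robot, and variables do not carry over. Pictures are saved under pics/ and viewed, at most 10 in all, crops included, and the job is handed in when it is done.

```bash
mkdir -p pics; python3 - <<'E'
from rig import manip
import cv2
s=manip.get_state();print(s, manip.grasp_offset)
for n in("scene","top"):
    d=manip.get_image(n);cv2.imwrite(f"pics/{n}0.png",d["frame"][:,:,::-1]);print({k:v for k,v in d.items() if k!="frame"})
E
```

```text
{'clock': 0.0, 'qpos': array([-1.42598619e+00,  2.76598673e-01,  1.50616038e+00,  1.77551219e-05,
        1.36067286e+00, -1.20965003e-01]), 'qd': array([-0.00033314, -0.00100811, -0.00029725,  0.00121185, -0.00034642,
        0.00066257]), 'effort': array([ 1.87456517e-04, -4.16768575e+01, -2.45802462e+01,  1.66392838e-04,
        1.10734851e-02, -9.04764050e-06]), 'position': array([ 0.15097102, -0.55427579,  0.23042675]), 'ee_rot': array([-9.19665533e-04,  9.91183260e-01,  1.32494905e-01, -2.28408403e-06]), 'contact_force': array([-0.18126881, -0.53044853, -0.81798279]), 'moment': array([ 0.06139393, -0.04613533, -0.04089105]), 'gripper_force': 0.0, 'width': 0.08574243089353013} -0.0187
{'fx': 436.0510958315274, 'fy': 436.0510958315274, 'cx': 326.52077387899925, 'cy': 233.9350484995994, 'position': array([-0.14522513,  0.51304578,  0.56539835]), 'attitude': array([-0.38703502, -0.25001656,  0.46013876,  0.75892551])}
{'fx': 438.94970759923126, 'fy': 438.94970759923126, 'cx': 324.3107042404654, 'cy': 243.0184447665406, 'position': array([ 0.49001367, -0.00920895,  1.02424532]), 'attitude': array([ 0.711486  ,  0.06210333, -0.03603907, -0.6990222 ])}
```

View pics/scene0.png

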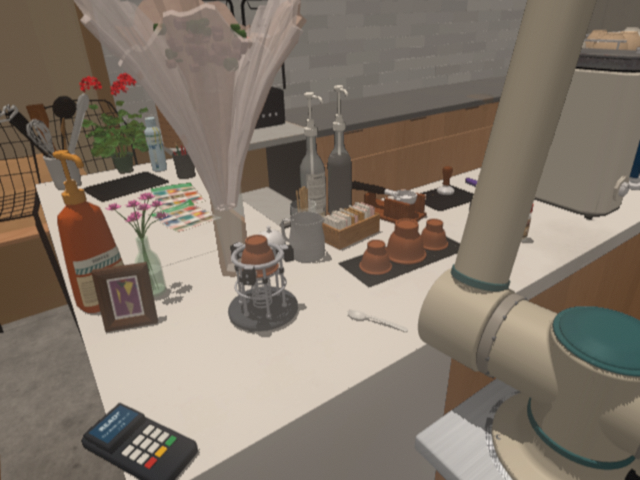

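View pics/top0.png

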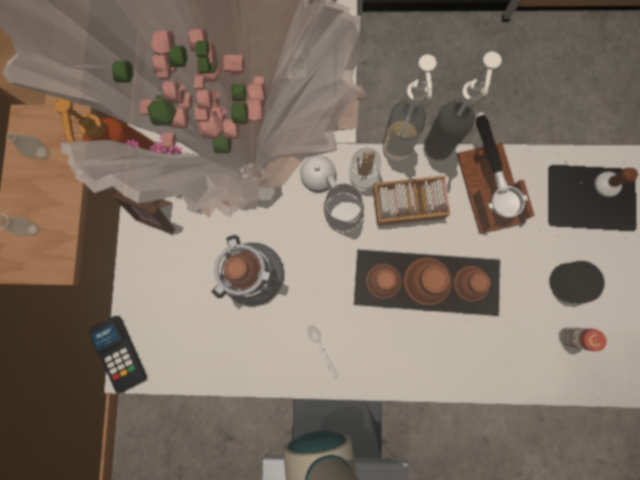

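The scene view shows the dispenser at about (262,280) and the cups at (375,258), (406,240 large) and (434,235). In the top view the dispenser ring is at (243,268), the small cups at (383,281) and (473,284), the large cup at (428,281) and the pitcher at (343,207). I'll zoom in next.

```bash
cat > h.py <<'E'
import numpy as np,cv2
from rig import manip
from scipy.spatial.transform import Rotation as R
def cam(d):
    q=np.array(d["attitude"]);return R.from_quat(q[[1,2,3,0]]).as_matrix(),np.array(d["position"])
def ray(d,u,v,z):
    M,p=cam(d);r=M@np.array([(u-d["cx"])/d["fx"],-(v-d["cy"])/d["fy"],-1]);return p+r*(z-p[2])/r[2]
def proj(d,P):
    M,p=cam(d);c=(np.atleast_2d(P)-p)@M;return np.c_[d["cx"]-d["fx"]*c[:,0]/c[:,2],d["cy"]+d["fy"]*c[:,1]/c[:,2]]
def circ(d,x,y,z,r):
    t=np.linspace(0,2*np.pi,60);return proj(d,np.c_[x+r*np.cos(t),y+r*np.sin(t),0*t+z])
def brown(f):
    h=cv2.cvtColor(f,cv2.COLOR_RGB2HSV);m=((h[...,0]<14)&(h[...,1]>110)&(h[...,2]>40)).astype(np.uint8)
    return m
E
python3 - <<'E'
from h import *
out=[]
d=manip.get_image("top");f=d["frame"]
m=brown(f)
n,l,s,c=cv2.connectedComponentsWithStats(m)
for i in range(1,n):
    if s[i,4]>300 and 200<c[i][1]<330 and 200<c[i][0]<520:print(s[i],c[i],ray(d,*c[i],.03))
a=cv2.resize(f[225:325,190:310],None,fx=5,fy=5,interpolation=3)[:,:,::-1]
b=cv2.resize(f[245:320,350:505],None,fx=5,fy=5,interpolation=3)[:,:,::-1]
cv2.imwrite("pics/a.png",a);cv2.imwrite("pics/b.png",b)
E
```

```text
[226 255  24  24 388] [236.10824742 266.73969072] [0.57090255 0.22974771 0.03      ]
[ 404  258   47   46 1466] [427.71145975 278.67121419] [ 0.55150241 -0.2048411   0.03      ]
[372 265  28  27 549] [385.09289617 277.32604736] [ 0.55280666 -0.10962019  0.03      ]
[454 267  36  32 711] [471.64697609 280.42475387] [ 0.54934963 -0.30222066  0.03      ]
```

View pics/a.png

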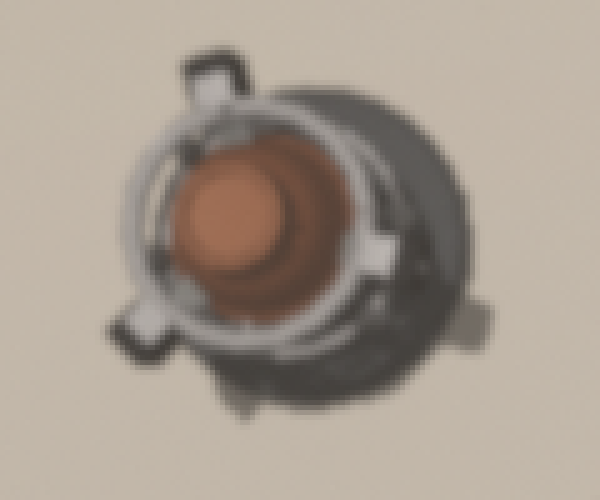

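View pics/b.png

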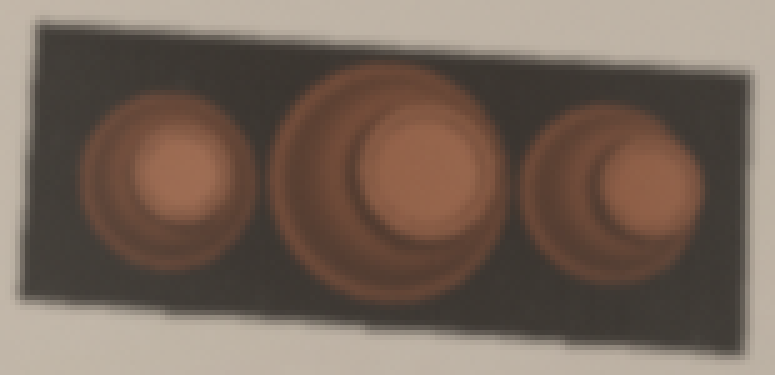

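The first crop shows the dispenser ring centred near crop pixel (250,222), the cup_in foot at (236,216) and the base at (312,248). In the second crop the small cups' feet are at (184,173) and (651,186), with their rims at (169,180) and (609,193). The large cup is in the middle.

```bash
python3 - <<'E'
from h import *
d=manip.get_image("top");e=manip.get_image("scene")
A=lambda x,y:(190+x/5-.4,225+y/5-.4); B=lambda x,y:(350+x/5-.4,245+y/5-.4)
np.set_printoptions(precision=4,suppress=True)
for k,p,z in[("ring",A(250,222),.139),("foot_in",A(236,216),.176),("base",A(312,248),.018),("n foot",B(184,173),.071),("n rim",B(169,180),.009),("f foot",B(651,186),.071),("f rim",B(609,193),.009),("L rim",B(388,182),.009)]:print(k,ray(d,*p,z))
f=e["frame"].copy()
f=cv2.resize(f,None,fx=4,fy=4,interpolation=3)
D=ray(d,*A(250,222),.139);N=ray(d,*B(184,173),.071);F=ray(d,*B(651,186),.071)
for x,y,z,r in[(D[0],D[1],.142,.0465),(D[0],D[1],.018,.074),(D[0],D[1],.176,.022),(N[0],N[1],.071,.022),(N[0],N[1],.008,.04),(F[0],F[1],.071,.022),(F[0],F[1],.008,.04)]:
    cv2.polylines(f,[np.int32(circ(e,x,y,z,r)*4+1.5)],True,(0,255,0),1)
cv2.imwrite("pics/s1.png",np.hstack([f[900:1340,890:1210],f[840:1280,1340:1820]])[:,:,::-1])
# top mat edge line direction
print(ray(d,*B(38,22),.005),ray(d,*B(750,72),.005))
E
```

```text
ring [0.5576 0.1962 0.139 ]
foot_in [0.557  0.1932 0.176 ]
base [0.5553 0.1949 0.018 ]
n foot [ 0.5462 -0.1083  0.071 ]
n rim [ 0.5465 -0.1079  0.009 ]
f foot [ 0.5443 -0.3073  0.071 ]
f rim [ 0.5443 -0.3077  0.009 ]
L rim [ 0.5475 -0.2077  0.009 ]
[ 0.6193 -0.0472  0.005 ] [ 0.6012 -0.3745  0.005 ]
```

View pics/s1.png

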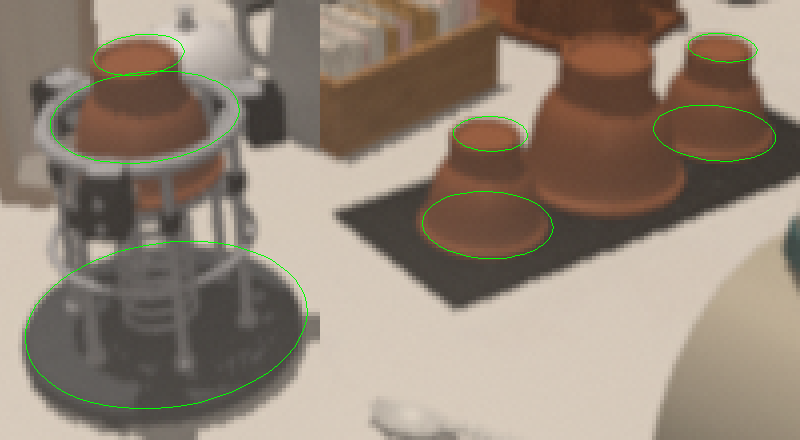

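The overlays agree to about 2 mm. Before moving, I'll check how far the bouquet overhangs the dispenser.

```bash
python3 - <<'E'
from h import *
np.set_printoptions(precision=3,suppress=True)
d=manip.get_image("top");e=manip.get_image("scene")
for p in[(215,213),(240,200),(190,205),(160,185),(90,150),(355,95),(300,150),(262,190)]:
    print(p)
    for z in(.1,.2,.3,.4,.5,.6,.7):
        P=ray(d,*p,z);print("  ",P,proj(e,P)[0].round())
E
```

```text
(215, 213)
   [0.681 0.265 0.1  ] [206. 258.]
   [0.66  0.235 0.2  ] [216. 215.]
   [0.64  0.205 0.3  ] [227. 168.]
   [0.619 0.176 0.4  ] [240. 116.]
   [0.598 0.146 0.5  ] [254.  57.]
   [0.578 0.117 0.6  ] [270.  -9.]
   [0.557 0.087 0.7  ] [288. -84.]
(240, 200)
   [0.711 0.211 0.1  ] [223. 245.]
   [0.687 0.188 0.2  ] [232. 205.]
   [0.663 0.164 0.3  ] [242. 161.]
   [0.639 0.14  0.4  ] [253. 111.]
   [0.615 0.116 0.5  ] [265.  55.]
   [0.591 0.092 0.6  ] [279.  -8.]
   [0.567 0.068 0.7  ] [295. -82.]
(190, 205)
   [0.698 0.321 0.1  ] [177. 262.]
   [0.676 0.285 0.2  ] [190. 219.]
   [0.653 0.249 0.3  ] [203. 171.]
   [0.631 0.214 0.4  ] [218. 118.]
   [0.608 0.178 0.5  ] [235.  58.]
   [0.586 0.142 0.6  ] [254.  -9.]
   [0.563 0.107 0.7  ] [275. -84.]
(160, 185)
   [0.742 0.39  0.1  ] [138. 264.]
   [0.715 0.347 0.2  ] [153. 220.]
   [0.688 0.304 0.3  ] [169. 172.]
   [0.66  0.261 0.4  ] [188. 119.]
   [0.633 0.217 0.5  ] [208.  59.]
   [0.606 0.174 0.6  ] [231.  -8.]
   [0.578 0.131 0.7  ] [256. -84.]
(90, 150)
   [0.821 0.555 0.1  ] [ 46. 273.]
   [0.785 0.494 0.2  ] [ 67. 22
[... 266 characters left out ...]
  [ 0.853 -0.03   0.3  ] [278. 129.]
   [ 0.803 -0.027  0.4  ] [285.  92.]
   [ 0.753 -0.024  0.5  ] [292.  47.]
   [ 0.702 -0.021  0.6  ] [301.  -5.]
   [ 0.652 -0.018  0.7  ] [311. -69.]
(300, 150)
   [0.825 0.084 0.1  ] [251. 215.]
   [0.788 0.074 0.2  ] [258. 181.]
   [0.752 0.064 0.3  ] [265. 144.]
   [0.716 0.054 0.4  ] [273. 101.]
   [0.68  0.044 0.5  ] [282.  51.]
   [0.644 0.034 0.6  ] [293.  -7.]
   [0.607 0.023 0.7  ] [305. -75.]
(262, 190)
   [0.733 0.164 0.1  ] [238. 236.]
   [0.707 0.145 0.2  ] [246. 198.]
   [0.681 0.127 0.3  ] [254. 156.]
   [0.654 0.108 0.4  ] [264. 108.]
   [0.628 0.089 0.5  ] [275.  54.]
   [0.602 0.07  0.6  ] [287.  -8.]
   [0.575 0.052 0.7  ] [301. -80.]
```

```bash
python3 -m pendant '[{"rz":-6},{"rz":-6},{"rz":-6},{"rz":-6},{"rz":-6},{"rz":-6},{"rz":-6},{"rz":-6},{"rz":-6},{"rz":-6},{"rz":-6},{"rz":-6}]' 40
cat >> h.py <<'E'
def go(x,y,z):
    s=manip.get_state();q=np.array(s["ee_rot"]);M=R.from_quat(q[[1,2,3,0]]).as_matrix()
    np.set_printoptions(precision=4,suppress=True)
    print("clk",s["clock"],"p",s["position"],"toolx",M[:,0],"z",M[:,2],"need dxyz",M.T@(np.array([x,y,z])-s["position"]),"F",s["contact_force"],"w",s["width"])
E
python3 -c "
from h import *
go(.5443,-.3073,.21)"
```

```text
clk 0.35 p [ 0.151  -0.5547  0.2311] toolx [0.9649 0.2626 0.0001] z [-0.      0.0003 -1.    ] need dxyz [ 0.4445 -0.1354  0.0212] F [ 0.4907  0.1547 -0.5438] w 0.08513890212636016invalid input
```

```bash
python3 -m pendant '[{"rz":-6}]' ; echo; python3 -m pendant '[{"dx":0,"dy":0,"dz":0,"rx":0,"ry":0,"rz":-6,"hand":0.085}]' ; python3 -m pendant --help
```

```text
clock: 0.43
position: [0.151, -0.5548, 0.2312]
ee_rot: [-0.0, 0.983, 0.185, 0.0]
contact_force: [0.3, -0.1, -0.4]
width: 0.085
gripper_force: 0.0invalid input
invalid input: not JSON, or not a number
```

```bash
python3 -m pendant '[{"rz":-6,"hand":0.085}]'; python3 -m pendant '[{"dx":0,"dy":0,"dz":0,"rx":0,"ry":0,"rz":-6}]'
```

```text
invalid input
invalid input
```

```bash
python3 -m pendant '[{"dx":0.03,"dy":0.02,"dz":0,"rx":0,"ry":0,"rz":-6,"hand":0.085},{"dx":0.03,"dy":0.02,"dz":0,"rx":0,"ry":0,"rz":-6,"hand":0.085},{"dx":0.03,"dy":0.02,"dz":0,"rx":0,"ry":0,"rz":-6,"hand":0.085},{"dx":0.03,"dy":0.02,"dz":0,"rx":0,"ry":0,"rz":-6,"hand":0.085},{"dx":0.03,"dy":0.02,"dz":0,"rx":0,"ry":0,"rz":-6,"hand":0.085},{"dx":0.03,"dy":0.02,"dz":0,"rx":0,"ry":0,"rz":-6,"hand":0.085},{"dx":0.03,"dy":0.02,"dz":0,"rx":0,"ry":0,"rz":-6,"hand":0.085},{"dx":0.03,"dy":0.02,"dz":0,"rx":0,"ry":0,"rz":-6,"hand":0.085},{"dx":0.03,"dy":0.02,"dz":0,"rx":0,"ry":0,"rz":-6,"hand":0.085},{"dx":0.03,"dy":0.02,"dz":0,"rx":0,"ry":0,"rz":-6,"hand":0.085},{"dx":0.03,"dy":0.02,"dz":0,"rx":0,"ry":0,"rz":-6,"hand":0.085},{"dx":0,"dy":0,"dz":0,"rx":0,"ry":0,"rz":0,"hand":0.085}]' 40
python3 -c "
from h import *
go(.5443,-.3073,.12)"
```

```text
clock: 1.43
position: [0.5137, -0.4361, 0.2311]
ee_rot: [-0.0, 0.721, 0.693, 0.003]
contact_force: [0.5, -0.4, -0.5]
width: 0.0851
gripper_force: 0.0
clk 1.4333 p [ 0.5137 -0.4361  0.2311] toolx [0.0392 0.9992 0.0042] z [ 0.0031  0.0041 -1.    ] need dxyz [0.1294 0.0252 0.1117] F [ 0.5374 -0.4431 -0.4668] w 0.0851253773593515
```

```bash
python3 -m pendant '[{"dx":0.026,"dy":0.005,"dz":0.01,"rx":0,"ry":0,"rz":0,"hand":0.085},{"dx":0.026,"dy":0.005,"dz":0.01,"rx":0,"ry":0,"rz":0,"hand":0.085},{"dx":0.026,"dy":0.005,"dz":0.02,"rx":0,"ry":0,"rz":0,"hand":0.085},{"dx":0.026,"dy":0.005,"dz":0.02,"rx":0,"ry":0,"rz":0,"hand":0.085},{"dx":0.0255,"dy":0.005,"dz":0.02,"rx":0,"ry":0,"rz":0,"hand":0.085},{"dx":0,"dy":0,"dz":0.02,"rx":0,"ry":0,"rz":0,"hand":0.085},{"dx":0,"dy":0,"dz":0.01,"rx":0,"ry":0,"rz":0,"hand":0.085},{"dx":0,"dy":0,"dz":0,"rx":0,"ry":0,"rz":0,"hand":0.085}]' 40
python3 - <<'E'
from h import *
go(.5443,-.3073,.05)
for n in("top","scene"):
    d=manip.get_image(n);c=proj(d,[.5443,-.3073,.1])[0].astype(int)
    f=d["frame"][max(0,c[1]-60):c[1]+60,max(0,c[0]-80):c[0]+80]
    cv2.imwrite(f"pics/g_{n}.png",cv2.resize(f,None,fx=4,fy=4,interpolation=3)[:,:,::-1])
E
```

```text
clock: 2.1
position: [0.5385, -0.3129, 0.1188]
ee_rot: [-0.002, 0.724, 0.69, -0.001]
contact_force: [-0.2, -0.7, 0.6]
width: 0.085
gripper_force: 0.0
clk 2.1 p [ 0.5385 -0.3129  0.1188] toolx [0.0483 0.9988 0.0022] z [-0.0043  0.0024 -1.    ] need dxyz [0.0057 0.0058 0.0688] F [-0.2213 -0.6841  0.6042] w 0.08497391415407678
```

View pics/g_scene.png

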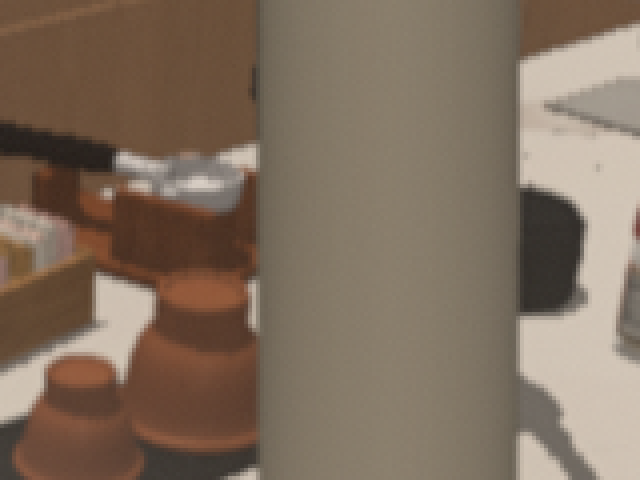

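The arm hides the far cup in the scene view; only the near and large cups show, at the left of the crop. I'll rely on the top-view fit, correct the small lag and go down.

```bash
python3 -m pendant '[{"dx":0.004,"dy":0.004,"dz":0.02,"rx":0,"ry":0,"rz":0,"hand":0.085},{"dx":0,"dy":0,"dz":0.02,"rx":0,"ry":0,"rz":0,"hand":0.085},{"dx":0,"dy":0,"dz":0.014,"rx":0,"ry":0,"rz":0,"hand":0.085},{"dx":0,"dy":0,"dz":0,"rx":0,"ry":0,"rz":0,"hand":0.085},{"dx":0,"dy":0,"dz":0,"rx":0,"ry":0,"rz":0,"hand":0.085}]' 40
python3 -c "
from h import *
go(.5443,-.3073,.05)"
```

```text
clock: 2.62
position: [0.5445, -0.3111, 0.068]
ee_rot: [0.0, 0.724, 0.689, -0.0]
contact_force: [0.9, -0.6, 0.7]
width: 0.0852
gripper_force: 0.0
clk 2.6167 p [ 0.5445 -0.3111  0.068 ] toolx [ 0.0496  0.9988 -0.0007] z [ 0.0007 -0.0007 -1.    ] need dxyz [ 0.0038 -0.0004  0.018 ] F [ 0.9489 -0.5537  0.7212] w 0.08519370597357315
```

```bash
python3 -m pendant '[{"dx":0.004,"dy":0,"dz":0.009,"rx":0,"ry":0,"rz":0,"hand":0.085},{"dx":0,"dy":0,"dz":0.009,"rx":0,"ry":0,"rz":0,"hand":0.085},{"dx":0,"dy":0,"dz":0,"rx":0,"ry":0,"rz":0,"hand":0.06},{"dx":0,"dy":0,"dz":0,"rx":0,"ry":0,"rz":0,"hand":0.03},{"dx":0,"dy":0,"dz":0,"rx":0,"ry":0,"rz":0,"hand":0.03},{"dx":0,"dy":0,"dz":0,"rx":0,"ry":0,"rz":0,"hand":0.03},{"dx":0,"dy":0,"dz":0,"rx":0,"ry":0,"rz":0,"hand":0.03},{"dx":0,"dy":0,"dz":0,"rx":0,"ry":0,"rz":0,"hand":0.03}]' 40
python3 -c "
from h import *
go(.5443,-.3073,.05)"
```

```text
clock: 3.28
position: [0.5448, -0.3061, 0.0499]
ee_rot: [0.001, 0.724, 0.69, 0.0]
contact_force: [-1.1, 0.1, 2.6]
width: 0.0424
gripper_force: 40.4
clk 3.2833 p [ 0.5448 -0.3061  0.0499] toolx [ 0.0483  0.9988 -0.0008] z [ 0.001  -0.0009 -1.    ] need dxyz [-0.0012 -0.0005 -0.0001] F [-1.0523  0.0683  2.5703] w 0.04235955582689385
```

```bash
python3 -m pendant '[{"dx":0,"dy":0,"dz":-0.02,"rx":0,"ry":0,"rz":0,"hand":0.03},{"dx":0,"dy":0,"dz":-0.03,"rx":0,"ry":0,"rz":0,"hand":0.03},{"dx":0,"dy":0,"dz":-0.035,"rx":0,"ry":0,"rz":0,"hand":0.03},{"dx":0,"dy":0,"dz":-0.035,"rx":0,"ry":0,"rz":0,"hand":0.03},{"dx":0,"dy":0,"dz":-0.035,"rx":0,"ry":0,"rz":0,"hand":0.03},{"dx":0.01,"dy":0,"dz":-0.03,"rx":0,"ry":0,"rz":0,"hand":0.03},{"dx":0.03,"dy":0,"dz":-0.01,"rx":0,"ry":0,"rz":0,"hand":0.03},{"dx":0.03,"dy":0,"dz":0,"rx":0,"ry":0,"rz":0,"hand":0.03},{"dx":0.03,"dy":0,"dz":0,"rx":0,"ry":0,"rz":0,"hand":0.03},{"dx":0.03,"dy":0,"dz":0,"rx":0,"ry":0,"rz":0,"hand":0.03},{"dx":0.03,"dy":0,"dz":0,"rx":0,"ry":0,"rz":0,"hand":0.03},{"dx":0.03,"dy":0,"dz":0,"rx":0,"ry":0,"rz":0,"hand":0.03}]'
python3 -c "
from h import *
go(.557,.1945,.245)"
```

```text
clock: 4.28
position: [0.5531, -0.1145, 0.244]
ee_rot: [-0.0, 0.724, 0.69, -0.0]
contact_force: [-0.2, -0.1, -1.4]
width: 0.0426
gripper_force: 41.2
clk 4.2833 p [ 0.5531 -0.1145  0.244 ] toolx [0.0486 0.9988 0.0002] z [-0.0006  0.0002 -1.    ] need dxyz [ 0.3088 -0.0111 -0.001 ] F [-0.2219 -0.1192 -1.3959] w 0.042614280670282605
```

```bash
python3 -m pendant '[{"dx":0.03,"dy":-0.002,"dz":0,"rx":0,"ry":0,"rz":0,"hand":0.03},{"dx":0.03,"dy":-0.002,"dz":0,"rx":0,"ry":0,"rz":0,"hand":0.03},{"dx":0.03,"dy":-0.002,"dz":0,"rx":0,"ry":0,"rz":0,"hand":0.03},{"dx":0.03,"dy":-0.002,"dz":0,"rx":0,"ry":0,"rz":0,"hand":0.03},{"dx":0.03,"dy":-0.002,"dz":0,"rx":0,"ry":0,"rz":0,"hand":0.03},{"dx":0.03,"dy":-0.001,"dz":0,"rx":0,"ry":0,"rz":0,"hand":0.03},{"dx":0.03,"dy":0,"dz":0,"rx":0,"ry":0,"rz":0,"hand":0.03},{"dx":0.025,"dy":0,"dz":0,"rx":0,"ry":0,"rz":0,"hand":0.03},{"dx":0.02,"dy":0,"dz":0,"rx":0,"ry":0,"rz":0,"hand":0.03},{"dx":0.02,"dy":0,"dz":0,"rx":0,"ry":0,"rz":0,"hand":0.03},{"dx":0.015,"dy":0,"dz":0,"rx":0,"ry":0,"rz":0,"hand":0.03},{"dx":0.01,"dy":0,"dz":0,"rx":0,"ry":0,"rz":0,"hand":0.03}]'
python3 -m pendant '[{"dx":0,"dy":0,"dz":0,"rx":0,"ry":0,"rz":0,"hand":0.03},{"dx":0,"dy":0,"dz":0,"rx":0,"ry":0,"rz":0,"hand":0.03}]'
python3 - <<'E'
from h import *
go(.557,.1945,.245)
d=manip.get_image("scene");s=manip.get_state()["position"]
f=cv2.resize(d["frame"],None,fx=4,fy=4,interpolation=3)
for z,r in[(s[2]-.0449+.003,.04),(s[2]+.0211,.022)]:cv2.polylines(f,[np.int32(circ(d,s[0],s[1],z,r)*4+1.5)],True,(0,255,0),1)
for z,r in[(.142,.0465),(.176,.022)]:cv2.polylines(f,[np.int32(circ(d,.557,.1945,z,r)*4+1.5)],True,(255,255,0),1)
cv2.imwrite("pics/p1.png",f[740:1340,750:1350,::-1])
E
```

```text
clock: 5.28
position: [0.5567, 0.1859, 0.2438]
ee_rot: [-0.0, 0.724, 0.69, -0.0]
contact_force: [0.2, -0.3, -1.0]
width: 0.0427
gripper_force: 41.2
clock: 5.45
position: [0.5569, 0.1839, 0.2439]
ee_rot: [0.0, 0.724, 0.69, -0.001]
contact_force: [0.1, -0.5, -1.4]
width: 0.0428
gripper_force: 41.2
clk 5.45 p [0.5569 0.1839 0.2439] toolx [ 0.0475  0.9989 -0.0012] z [-0.0007 -0.0011 -1.    ] need dxyz [ 0.0106 -0.0004 -0.0011] F [ 0.0749 -0.4568 -1.4036] w 0.042756881422822836
```

View pics/p1.png

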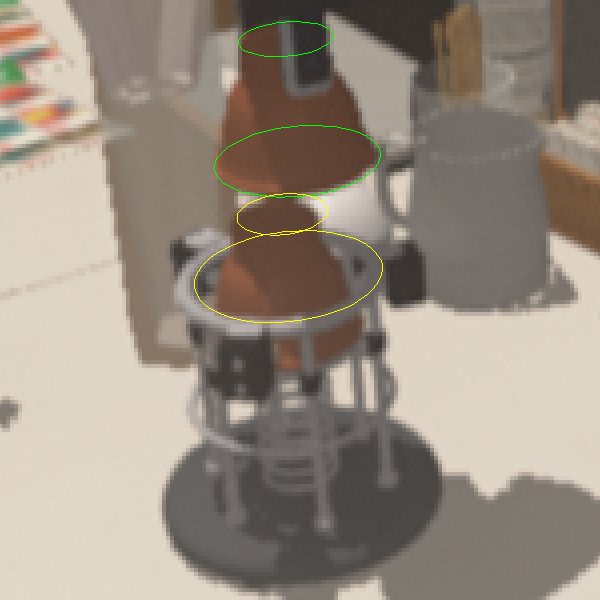

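The held cup matches the predicted outline, with its rim at about (298,160). The cup_in foot at (282,214) sits where expected, and the ring centre is at about (281,280), a little toward +x/+y. I'll shift and lower.

```bash
python3 -m pendant '[{"dx":0.006,"dy":0,"dz":0,"rx":0,"ry":0,"rz":0,"hand":0.03},{"dx":0.006,"dy":0,"dz":0.01,"rx":0,"ry":0,"rz":0,"hand":0.03},{"dx":0,"dy":0,"dz":0.01,"rx":0,"ry":0,"rz":0,"hand":0.03},{"dx":0,"dy":0,"dz":0.01,"rx":0,"ry":0,"rz":0,"hand":0.03},{"dx":0,"dy":0,"dz":0.01,"rx":0,"ry":0,"rz":0,"hand":0.03},{"dx":0,"dy":0,"dz":0.01,"rx":0,"ry":0,"rz":0,"hand":0.03},{"dx":0,"dy":0,"dz":0,"rx":0,"ry":0,"rz":0,"hand":0.03},{"dx":0,"dy":0,"dz":0,"rx":0,"ry":0,"rz":0,"hand":0.03}]'
python3 -c "
from h import *
go(.5575,.1955,.148)"
```

```text
clock: 6.17
position: [0.5572, 0.1958, 0.1931]
ee_rot: [-0.0, 0.724, 0.69, -0.001]
contact_force: [0.3, -0.4, -0.3]
width: 0.043
gripper_force: 41.2
clk 6.1667 p [0.5572 0.1958 0.1931] toolx [ 0.0485  0.9988 -0.0007] z [-0.0021 -0.0006 -1.    ] need dxyz [-0.0003  0.0004  0.0451] F [ 0.3037 -0.3679 -0.3249] w 0.04296682694201169
```

```bash
python3 -m pendant '[{"dx":0,"dy":0,"dz":0.005,"rx":0,"ry":0,"rz":0,"hand":0.03},{"dx":0,"dy":0,"dz":0.005,"rx":0,"ry":0,"rz":0,"hand":0.03},{"dx":0,"dy":0,"dz":0.003,"rx":0,"ry":0,"rz":0,"hand":0.03},{"dx":0,"dy":0,"dz":0,"rx":0,"ry":0,"rz":0,"hand":0.03}]'
python3 -m pendant '[{"dx":0,"dy":0,"dz":0.005,"rx":0,"ry":0,"rz":0,"hand":0.03},{"dx":0,"dy":0,"dz":0.003,"rx":0,"ry":0,"rz":0,"hand":0.03},{"dx":0,"dy":0,"dz":0,"rx":0,"ry":0,"rz":0,"hand":0.03}]'
python3 -c "
from h import *
go(.5575,.1955,.148)"
```

```text
clock: 6.5
position: [0.5575, 0.1961, 0.1806]
ee_rot: [-0.0, 0.724, 0.69, -0.0]
contact_force: [0.3, 0.2, -2.2]
width: 0.0425
gripper_force: 41.2
clock: 6.75
position: [0.5583, 0.1963, 0.1733]
ee_rot: [0.0, 0.724, 0.69, 0.001]
contact_force: [-0.2, 0.6, 0.8]
width: 0.0425
gripper_force: 41.5
clk 6.75 p [0.5583 0.1963 0.1733] toolx [0.0484 0.9988 0.0005] z [ 0.0014  0.0004 -1.    ] need dxyz [-0.0009 -0.0008  0.0253] F [-0.2352  0.6127  0.7949] w 0.04245790166442668
```

```bash
python3 -m pendant '[{"dx":0,"dy":0,"dz":0.004,"rx":0,"ry":0,"rz":0,"hand":0.03},{"dx":0,"dy":0,"dz":0.003,"rx":0,"ry":0,"rz":0,"hand":0.03},{"dx":0,"dy":0,"dz":0,"rx":0,"ry":0,"rz":0,"hand":0.03}]' 60
python3 -m pendant '[{"dx":0,"dy":0,"dz":0.004,"rx":0,"ry":0,"rz":0,"hand":0.03},{"dx":0,"dy":0,"dz":0.004,"rx":0,"ry":0,"rz":0,"hand":0.03},{"dx":0,"dy":0,"dz":0,"rx":0,"ry":0,"rz":0,"hand":0.03}]'
python3 - <<'E'
from h import *
go(.5575,.1955,.148)
d=manip.get_image("scene");s=manip.get_state()["position"]
f=cv2.resize(d["frame"],None,fx=4,fy=4,interpolation=3)
for z,r in[(s[2]-.0449+.003,.04),(s[2]+.0211,.022)]:cv2.polylines(f,[np.int32(circ(d,s[0],s[1],z,r)*4+1.5)],True,(0,255,0),1)
cv2.imwrite("pics/p2.png",f[800:1240,850:1250,::-1])
E
```

```text
clock: 7.0
position: [0.5583, 0.1964, 0.1669]
ee_rot: [0.0, 0.724, 0.69, 0.001]
contact_force: [-0.1, 1.5, 2.9]
width: 0.0421
gripper_force: 63.6
clock: 7.25
position: [0.5583, 0.1963, 0.1588]
ee_rot: [0.001, 0.724, 0.69, 0.001]
contact_force: [0.4, 0.5, 4.6]
width: 0.0421
gripper_force: 63.5
clk 7.25 p [0.5583 0.1963 0.1588] toolx [0.0483 0.9988 0.0006] z [ 0.002   0.0005 -1.    ] need dxyz [-0.0009 -0.0008  0.0108] F [0.4121 0.5212 4.5914] w 0.042082559144749405
```

View pics/p2.png

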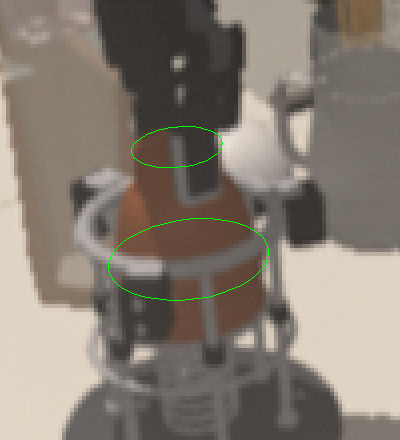

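The cup's foot fills the predicted outline (131–222, row 147), so it hasn't slipped in the grip. It is entering the ring upright, so I'll press on to about 13 mm below the catch point.

```bash
python3 -m pendant '[{"dx":0,"dy":0,"dz":0.004,"rx":0,"ry":0,"rz":0,"hand":0.03},{"dx":0,"dy":0,"dz":0.004,"rx":0,"ry":0,"rz":0,"hand":0.03},{"dx":0,"dy":0,"dz":0,"rx":0,"ry":0,"rz":0,"hand":0.03}]'
python3 -m pendant '[{"dx":0,"dy":0,"dz":0.003,"rx":0,"ry":0,"rz":0,"hand":0.03},{"dx":0,"dy":0,"dz":0.002,"rx":0,"ry":0,"rz":0,"hand":0.03},{"dx":0,"dy":0,"dz":0,"rx":0,"ry":0,"rz":0,"hand":0.03},{"dx":0,"dy":0,"dz":0,"rx":0,"ry":0,"rz":0,"hand":0.03}]'
python3 -c "
from h import *
go(.5575,.1955,.1455)"
```

```text
clock: 7.55
position: [0.5582, 0.1963, 0.1499]
ee_rot: [0.0, 0.724, 0.69, 0.001]
contact_force: [0.8, 2.5, 3.7]
width: 0.0418
gripper_force: 63.4
clock: 7.88
position: [0.5582, 0.1962, 0.1455]
ee_rot: [0.0, 0.724, 0.69, 0.0]
contact_force: [0.4, 0.9, 5.0]
width: 0.042
gripper_force: 63.5
clk 7.8833 p [0.5582 0.1962 0.1455] toolx [0.0484 0.9988 0.0002] z [ 0.0011  0.0001 -1.    ] need dxyz [-0.0007 -0.0007 -0.    ] F [0.4347 0.9042 4.9517] w 0.04198159825129961
```

```bash
python3 -m pendant '[{"dx":0,"dy":0,"dz":0,"rx":0,"ry":0,"rz":0,"hand":0.07},{"dx":0,"dy":0,"dz":0,"rx":0,"ry":0,"rz":0,"hand":0.07},{"dx":0,"dy":0,"dz":0,"rx":0,"ry":0,"rz":0,"hand":0.07},{"dx":0,"dy":0,"dz":0,"rx":0,"ry":0,"rz":0,"hand":0.07},{"dx":0,"dy":0,"dz":-0.02,"rx":0,"ry":0,"rz":0,"hand":0.085},{"dx":0,"dy":0,"dz":-0.03,"rx":0,"ry":0,"rz":0,"hand":0.085},{"dx":0,"dy":0,"dz":-0.03,"rx":0,"ry":0,"rz":0,"hand":0.085},{"dx":-0.03,"dy":0,"dz":-0.01,"rx":0,"ry":0,"rz":0,"hand":0.085},{"dx":-0.03,"dy":0,"dz":0,"rx":0,"ry":0,"rz":0,"hand":0.085},{"dx":-0.03,"dy":0,"dz":0,"rx":0,"ry":0,"rz":0,"hand":0.085},{"dx":-0.03,"dy":0,"dz":0,"rx":0,"ry":0,"rz":0,"hand":0.085},{"dx":-0.03,"dy":0,"dz":0,"rx":0,"ry":0,"rz":0,"hand":0.085}]' 40
python3 - <<'E'
from h import *
go(.5465,-.1083,.2)
f=[]
for n in("scene","top"):
    d=manip.get_image(n);g=cv2.resize(d["frame"],None,fx=4,fy=4,interpolation=3)
    for z,r in[(.109+.003,.04),(.109+.066,.022),(.129+.066,.022)]:cv2.polylines(g,[np.int32(circ(d,.5573,.195,z,r)*4+1.5)],True,(0,255,0),1)
    c=(proj(d,[.557,.195,.13])[0]*4).astype(int);f.append(g[c[1]-220:c[1]+220,c[0]-200:c[0]+200])
cv2.imwrite("pics/p3.png",np.hstack(f)[:,:,::-1])
E
```

```text
clock: 8.88
position: [0.5497, 0.0449, 0.2347]
ee_rot: [-0.0, 0.724, 0.69, -0.001]
contact_force: [0.7, -0.8, 0.3]
width: 0.0847
gripper_force: 0.0
clk 8.8833 p [0.5497 0.0449 0.2347] toolx [ 0.0478  0.9989 -0.0005] z [-0.0014 -0.0004 -1.    ] need dxyz [-0.1532  0.0042  0.0348] F [ 0.6823 -0.7531  0.3042] w 0.08472934121064633
```

View pics/p3.png

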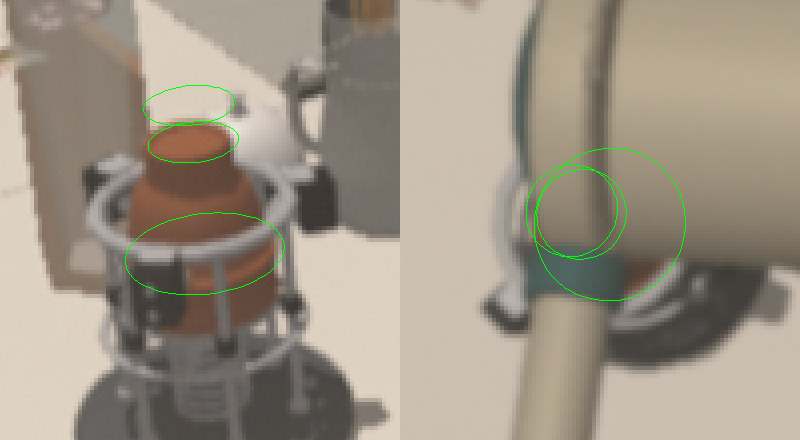

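The new cup is held: its foot at (190,143) matches the seated outline, well below the unseated one, and it stands upright with both rims visible. Next is the near cup.

```bash
python3 -m pendant '[{"dx":-0.03,"dy":0.001,"dz":0.01,"rx":0,"ry":0,"rz":0,"hand":0.085},{"dx":-0.03,"dy":0.001,"dz":0.02,"rx":0,"ry":0,"rz":0,"hand":0.085},{"dx":-0.03,"dy":0.001,"dz":0.025,"rx":0,"ry":0,"rz":0,"hand":0.085},{"dx":-0.03,"dy":0.001,"dz":0.03,"rx":0,"ry":0,"rz":0,"hand":0.085},{"dx":-0.02,"dy":0,"dz":0.03,"rx":0,"ry":0,"rz":0,"hand":0.085},{"dx":-0.005,"dy":0,"dz":0.02,"rx":0,"ry":0,"rz":0,"hand":0.085},{"dx":0,"dy":0,"dz":0,"rx":0,"ry":0,"rz":0,"hand":0.085},{"dx":0,"dy":0,"dz":0,"rx":0,"ry":0,"rz":0,"hand":0.085}]' 40
python3 -c "
from h import *
go(.5465,-.1081,.05)"
```

```text
clock: 9.65
position: [0.5465, -0.0976, 0.0996]
ee_rot: [-0.002, 0.724, 0.69, -0.001]
contact_force: [-0.3, 0.2, 1.3]
width: 0.085
gripper_force: 0.0
clk 9.65 p [ 0.5465 -0.0976  0.0996] toolx [0.0491 0.9988 0.0014] z [-0.0035  0.0016 -1.    ] need dxyz [-0.0106  0.0007  0.0496] F [-0.3137  0.2287  1.3075] w 0.08497764943489912
```

```bash
python3 -m pendant '[{"dx":-0.0105,"dy":0,"dz":0.01,"rx":0,"ry":0,"rz":0,"hand":0.085},{"dx":0,"dy":0,"dz":0.012,"rx":0,"ry":0,"rz":0,"hand":0.085},{"dx":0,"dy":0,"dz":0,"rx":0,"ry":0,"rz":0,"hand":0.085},{"dx":0,"dy":0,"dz":0,"rx":0,"ry":0,"rz":0,"hand":0.085}]' 40
python3 -c "
from h import *
go(.5465,-.1081,.05)"
```

```text
clock: 9.98
position: [0.5473, -0.1084, 0.0795]
ee_rot: [0.0, 0.724, 0.69, 0.0]
contact_force: [-0.2, 0.5, -1.2]
width: 0.085
gripper_force: 0.0
clk 9.9833 p [ 0.5473 -0.1084  0.0795] toolx [ 0.0475  0.9989 -0.0002] z [ 0.0008 -0.0003 -1.    ] need dxyz [ 0.0002 -0.0009  0.0295] F [-0.2212  0.4772 -1.1573] w 0.08497592286244364
```

```bash
python3 -m pendant '[{"dx":0,"dy":-0.0005,"dz":0.012,"rx":0,"ry":0,"rz":0,"hand":0.085},{"dx":0,"dy":0,"dz":0.012,"rx":0,"ry":0,"rz":0,"hand":0.085},{"dx":0,"dy":0,"dz":0.0055,"rx":0,"ry":0,"rz":0,"hand":0.085},{"dx":0,"dy":0,"dz":0,"rx":0,"ry":0,"rz":0,"hand":0.06},{"dx":0,"dy":0,"dz":0,"rx":0,"ry":0,"rz":0,"hand":0.03},{"dx":0,"dy":0,"dz":0,"rx":0,"ry":0,"rz":0,"hand":0.03},{"dx":0,"dy":0,"dz":0,"rx":0,"ry":0,"rz":0,"hand":0.03},{"dx":0,"dy":0,"dz":0,"rx":0,"ry":0,"rz":0,"hand":0.03},{"dx":0,"dy":0,"dz":0,"rx":0,"ry":0,"rz":0,"hand":0.03}]' 60
python3 -c "
from h import *
go(.5465,-.1081,.05)"
```

```text
clock: 10.73
position: [0.5477, -0.109, 0.0505]
ee_rot: [0.001, 0.724, 0.69, 0.001]
contact_force: [0.6, 0.3, 5.3]
width: 0.0418
gripper_force: 60.4
clk 10.7333 p [ 0.5477 -0.109   0.0505] toolx [ 0.0485  0.9988 -0.0007] z [ 0.0031 -0.0008 -1.    ] need dxyz [ 0.0008 -0.0012  0.0005] F [0.567  0.2616 5.3057] w 0.041816840232257756
```

```bash
python3 -m pendant '[{"dx":0,"dy":0,"dz":-0.02,"rx":0,"ry":0,"rz":0,"hand":0.03},{"dx":0,"dy":0,"dz":-0.03,"rx":0,"ry":0,"rz":0,"hand":0.03},{"dx":0,"dy":0,"dz":-0.035,"rx":0,"ry":0,"rz":0,"hand":0.03},{"dx":0,"dy":0,"dz":-0.035,"rx":0,"ry":0,"rz":0,"hand":0.03},{"dx":0,"dy":0,"dz":-0.035,"rx":0,"ry":0,"rz":0,"hand":0.03},{"dx":0.01,"dy":0,"dz":-0.03,"rx":0,"ry":0,"rz":0,"hand":0.03},{"dx":0.03,"dy":-0.001,"dz":-0.01,"rx":0,"ry":0,"rz":0,"hand":0.03},{"dx":0.03,"dy":-0.001,"dz":0,"rx":0,"ry":0,"rz":0,"hand":0.03},{"dx":0.03,"dy":-0.001,"dz":0,"rx":0,"ry":0,"rz":0,"hand":0.03},{"dx":0.03,"dy":-0.001,"dz":0,"rx":0,"ry":0,"rz":0,"hand":0.03},{"dx":0.03,"dy":0,"dz":0,"rx":0,"ry":0,"rz":0,"hand":0.03},{"dx":0.03,"dy":0,"dz":0,"rx":0,"ry":0,"rz":0,"hand":0.03}]'
python3 -m pendant '[{"dx":0.03,"dy":0,"dz":0,"rx":0,"ry":0,"rz":0,"hand":0.03},{"dx":0.025,"dy":0,"dz":0,"rx":0,"ry":0,"rz":0,"hand":0.03},{"dx":0.02,"dy":0,"dz":0,"rx":0,"ry":0,"rz":0,"hand":0.03},{"dx":0.02,"dy":0,"dz":0,"rx":0,"ry":0,"rz":0,"hand":0.03},{"dx":0.01,"dy":0,"dz":0,"rx":0,"ry":0,"rz":0,"hand":0.03},{"dx":0,"dy":0,"dz":0,"rx":0,"ry":0,"rz":0,"hand":0.03},{"dx":0,"dy":0,"dz":0,"rx":0,"ry":0,"rz":0,"hand":0.03}]'
python3 -c "
from h import *
go(.558,.196,.195)"
```

```text
clock: 11.73
position: [0.5507, 0.0826, 0.2438]
ee_rot: [-0.0, 0.724, 0.69, -0.001]
contact_force: [0.7, -1.1, -2.0]
width: 0.0419
gripper_force: 61.4
clock: 12.32
position: [0.5563, 0.1857, 0.2438]
ee_rot: [0.0, 0.724, 0.69, -0.001]
contact_force: [-0.8, 0.4, -1.2]
width: 0.0421
gripper_force: 61.4
clk 12.3167 p [0.5563 0.1857 0.2438] toolx [ 0.0475  0.9989 -0.0016] z [-0.0012 -0.0016 -1.    ] need dxyz [0.0104 0.0013 0.0487] F [-0.7577  0.4484 -1.1814] w 0.04213784547274292
```

```bash
python3 -m pendant '[{"dx":0.005,"dy":0.001,"dz":0,"rx":0,"ry":0,"rz":0,"hand":0.03},{"dx":0.0045,"dy":0,"dz":0.01,"rx":0,"ry":0,"rz":0,"hand":0.03},{"dx":0,"dy":0,"dz":0.012,"rx":0,"ry":0,"rz":0,"hand":0.03},{"dx":0,"dy":0,"dz":0.012,"rx":0,"ry":0,"rz":0,"hand":0.03},{"dx":0,"dy":0,"dz":0.012,"rx":0,"ry":0,"rz":0,"hand":0.03},{"dx":0,"dy":0,"dz":0.004,"rx":0,"ry":0,"rz":0,"hand":0.03},{"dx":0,"dy":0,"dz":0,"rx":0,"ry":0,"rz":0,"hand":0.03},{"dx":0,"dy":0,"dz":0,"rx":0,"ry":0,"rz":0,"hand":0.03}]'
python3 -m pendant '[{"dx":0,"dy":0,"dz":0.005,"rx":0,"ry":0,"rz":0,"hand":0.03},{"dx":0,"dy":0,"dz":0.005,"rx":0,"ry":0,"rz":0,"hand":0.03},{"dx":0,"dy":0,"dz":0.003,"rx":0,"ry":0,"rz":0,"hand":0.03},{"dx":0,"dy":0,"dz":0,"rx":0,"ry":0,"rz":0,"hand":0.03}]'
python3 -c "
from h import *
go(.558,.196,.146)"
```

```text
clock: 12.98
position: [0.5583, 0.1953, 0.1942]
ee_rot: [-0.0, 0.724, 0.69, -0.0]
contact_force: [0.6, -0.2, -1.5]
width: 0.0424
gripper_force: 61.4
clock: 13.32
position: [0.5576, 0.1955, 0.1806]
ee_rot: [-0.0, 0.724, 0.69, -0.001]
contact_force: [0.1, 0.6, -1.0]
width: 0.0416
gripper_force: 61.4
clk 13.3167 p [0.5576 0.1955 0.1806] toolx [ 0.0484  0.9988 -0.0005] z [-0.0014 -0.0004 -1.    ] need dxyz [0.0005 0.0004 0.0346] F [ 0.0886  0.5582 -1.0154] w 0.041607657751795396
```

```bash
python3 -m pendant '[{"dx":0,"dy":0,"dz":0.004,"rx":0,"ry":0,"rz":0,"hand":0.03},{"dx":0,"dy":0,"dz":0.004,"rx":0,"ry":0,"rz":0,"hand":0.03},{"dx":0,"dy":0,"dz":0.004,"rx":0,"ry":0,"rz":0,"hand":0.03},{"dx":0,"dy":0,"dz":0,"rx":0,"ry":0,"rz":0,"hand":0.03}]'
python3 -m pendant '[{"dx":0,"dy":0,"dz":0.004,"rx":0,"ry":0,"rz":0,"hand":0.03},{"dx":0,"dy":0,"dz":0.004,"rx":0,"ry":0,"rz":0,"hand":0.03},{"dx":0,"dy":0,"dz":0,"rx":0,"ry":0,"rz":0,"hand":0.03},{"dx":0,"dy":0,"dz":0,"rx":0,"ry":0,"rz":0,"hand":0.03}]'
python3 -c "
from h import *
go(.558,.196,.1458)"
```

```text
clock: 13.65
position: [0.5586, 0.1958, 0.1695]
ee_rot: [0.0, 0.724, 0.69, 0.001]
contact_force: [-0.9, 0.1, 3.1]
width: 0.0419
gripper_force: 62.1
clock: 13.98
position: [0.5585, 0.1958, 0.162]
ee_rot: [0.0, 0.724, 0.69, 0.001]
contact_force: [-0.6, 0.4, 5.7]
width: 0.0418
gripper_force: 62.0
clk 13.9833 p [0.5585 0.1958 0.162 ] toolx [0.0484 0.9988 0.0004] z [ 0.0015  0.0003 -1.    ] need dxyz [ 0.0002 -0.0006  0.0162] F [-0.6165  0.3508  5.7185] w 0.04180670009347586
```

```bash
python3 -m pendant '[{"dx":0,"dy":0,"dz":0.004,"rx":0,"ry":0,"rz":0,"hand":0.03},{"dx":0,"dy":0,"dz":0.004,"rx":0,"ry":0,"rz":0,"hand":0.03},{"dx":0,"dy":0,"dz":0.004,"rx":0,"ry":0,"rz":0,"hand":0.03},{"dx":0,"dy":0,"dz":0,"rx":0,"ry":0,"rz":0,"hand":0.03},{"dx":0,"dy":0,"dz":0,"rx":0,"ry":0,"rz":0,"hand":0.03}]'
python3 -m pendant '[{"dx":0,"dy":0,"dz":0.002,"rx":0,"ry":0,"rz":0,"hand":0.03},{"dx":0,"dy":0,"dz":0.002,"rx":0,"ry":0,"rz":0,"hand":0.03},{"dx":0,"dy":0,"dz":0,"rx":0,"ry":0,"rz":0,"hand":0.03},{"dx":0,"dy":0,"dz":0,"rx":0,"ry":0,"rz":0,"hand":0.03}]'
```

```text
clock: 14.4
position: [0.5587, 0.1958, 0.1498]
ee_rot: [0.0, 0.724, 0.69, 0.001]
contact_force: [-1.1, 0.5, 5.8]
width: 0.0421
gripper_force: 62.2
clock: 14.73
position: [0.5586, 0.1958, 0.146]
ee_rot: [0.0, 0.724, 0.69, 0.001]
contact_force: [-0.9, -0.2, 6.4]
width: 0.0418
gripper_force: 62.1
```

```bash
python3 -m pendant '[{"dx":0,"dy":0,"dz":0,"rx":0,"ry":0,"rz":0,"hand":0.07},{"dx":0,"dy":0,"dz":0,"rx":0,"ry":0,"rz":0,"hand":0.07},{"dx":0,"dy":0,"dz":0,"rx":0,"ry":0,"rz":0,"hand":0.07},{"dx":0,"dy":0,"dz":0,"rx":0,"ry":0,"rz":0,"hand":0.07},{"dx":0,"dy":0,"dz":-0.02,"rx":0,"ry":0,"rz":0,"hand":0.085},{"dx":0,"dy":0,"dz":-0.03,"rx":0,"ry":0,"rz":0,"hand":0.085},{"dx":0,"dy":0,"dz":-0.03,"rx":0,"ry":0,"rz":0,"hand":0.085},{"dx":-0.03,"dy":0,"dz":-0.01,"rx":0,"ry":0,"rz":0,"hand":0.085},{"dx":-0.03,"dy":0,"dz":0,"rx":0,"ry":0,"rz":0,"hand":0.085},{"dx":-0.03,"dy":0,"dz":0,"rx":0,"ry":0,"rz":0,"hand":0.085},{"dx":-0.03,"dy":0,"dz":0,"rx":0,"ry":0,"rz":0,"hand":0.085},{"dx":-0.03,"dy":0,"dz":0,"rx":0,"ry":0,"rz":0,"hand":0.085}]'
python3 -m pendant '[{"dx":-0.035,"dy":0,"dz":0,"rx":0,"ry":0,"rz":0,"hand":0.085},{"dx":-0.035,"dy":0,"dz":0,"rx":0,"ry":0,"rz":0,"hand":0.085},{"dx":-0.035,"dy":0,"dz":0,"rx":0,"ry":0,"rz":0,"hand":0.085},{"dx":-0.02,"dy":0,"dz":0,"rx":0,"ry":0,"rz":0,"hand":0.085},{"dx":0,"dy":0,"dz":0,"rx":0,"ry":0,"rz":0,"hand":0.085},{"dx":0,"dy":0,"dz":0,"rx":0,"ry":0,"rz":0,"hand":0.085}]'
python3 - <<'E'
from h import *
f=[]
for n in("scene","top"):
    d=manip.get_image(n);g=cv2.resize(d["frame"],None,fx=4,fy=4,interpolation=3)
    for z,r in[(.109+.066,.022),(.129+.066,.022)]:cv2.polylines(g,[np.int32(circ(d,.5573,.195,z,r)*4+1.5)],True,(0,255,0),1)
    c=(proj(d,[.557,.195,.13])[0]*4).astype(int);f.append(g[c[1]-220:c[1]+220,c[0]-200:c[0]+200])
cv2.imwrite("pics/p4.png",np.hstack(f)[:,:,::-1])
E
```

```text
clock: 15.73
position: [0.55, 0.0446, 0.2346]
ee_rot: [-0.001, 0.724, 0.69, -0.001]
contact_force: [0.8, 0.6, -0.3]
width: 0.0851
gripper_force: 0.0
clock: 16.23
position: [0.5443, -0.0797, 0.2345]
ee_rot: [-0.001, 0.725, 0.689, -0.0]
contact_force: [0.1, 0.0, -0.7]
width: 0.0849
gripper_force: 0.0
```

View pics/p4.png

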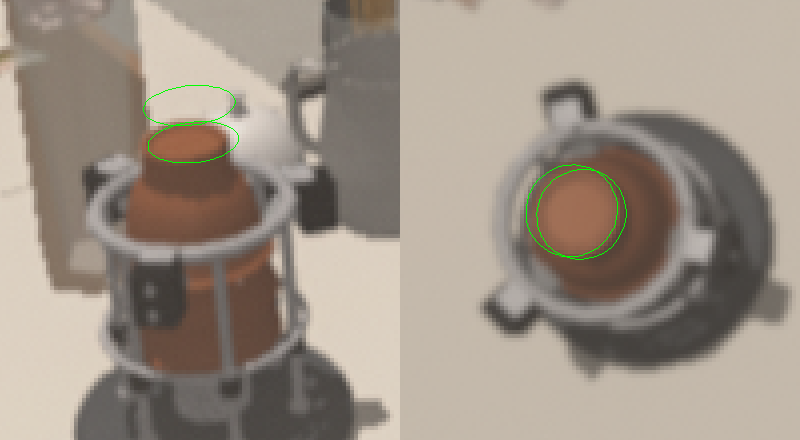

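The top cup's foot, at about (188,143) in the scene crop, sits at the held height. It is upright and centred in the ring, and the pile has been pushed down so the platform is low. I never touched the large cup or the pitcher, so I'm handing in.

```bash
python3 -c "
from rig import manip
print(manip.sign_off())"
```

```text
the job is handed in; nothing more can be done
None
```

Both small cups are pressed into the dispenser and, in the last images, held under the catches; the arm never touched the large cup or the pitcher. I handed the job in at about 16 s on the robot clock; sign-off returned no verdict.

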